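Line up the seasoning shakers by height on the seasoning rail

ROBOT

A 6-joint arm with a two-finger parallel gripper is mounted at the origin on a cart in front of the work surface, level with it; the furniture and walls round the work are solid. World frame = base frame: x ahead of the robot, y to its left, z up, the work surface at z = 0. Lengths are in m, angles in rad, forces in N, time in s.
With the tool pointing down it reaches from about 0.35 to 0.725 m from the base axis. Payload 6 kg.
Tool frame: the origin (TCP) lies midway between the tips of the shut fingers; the grasp point (between the pads) lies 19 mm behind it; z points along the fingers, y is the direction in which the jaws open and shut (so a half turn about z gives the same grasp; the last joint's range is limited). The gripper opens to 85 mm and grips with 20 to 120 N. Pads are 22 mm wide; open, the fingers measure 114 mm over their backs; the gripper's body (76 mm by 85 mm) begins 54 mm behind the grasp point. The pads swing forward as they close: fully open they stand 13 mm farther back than shut.
Start: joints at [1.467, 0.04, 0.085, 0, -1.615, -0.334], TCP at [0.254, 0.543, 0.231] pointing down, gripper open.
Joint ranges: [-2.56, 2.56], [-1.29, 2.01], [-1.08, 1.49], [-3.29, 1.98], [-2.81, -0.18], [-2.99, 2.99]. Speed limits (rad/s): [2.57, 2.57, 3.01, 3.14, 3.14, 3.14].

INTERFACE

Orientations are given as [roll, pitch, yaw] about the fixed x, y, z axes, in that order (R = Rz(yaw) Ry(pitch) Rx(roll)).
In Python, from plant import env, viewer, nets, current_t, current_joints, current_dq, current_tau, current_eef_pos, current_orientation, current_wrist_force, current_wrist_torque, current_finger_gap gives the robot as it stands. Calls block until the motion is done:
- env.move_to(position, orientation): joint-space move of the TCP to a pose.
- env.move_linear(position, frame=None, max_speed=0.15, until_force=None): straight line of the TCP; frame=None keeps the orientation; max_speed is the mean speed in m/s. With until_force (N) it stops when the force on the tool has changed by that much, and returns True; else False.
- env.goto_joints(angles): joint-space move.
- env.gripper_open() and env.close(force=None): open the fingers fully, or close them until they stop; force is the grip in N (None keeps the last).
- env.dwell(seconds).
- env.solve_ik(position, orientation): joint angles nearest the present ones, or None.
- viewer.read_camera(name): name is "scene" or "side" or "wrist"; returns a dict with "color" (420x560x3 uint8, red, green, blue), "intrinsics" (3x3 intrinsics, pixels), "dist" ([k1, k2, p1, p2, k3] as OpenCV has them; the pictures are not rectified), "R" (3x3) and "t" (3): a world point X has camera coordinates R X + t. Camera axes: x right, y down, z forward; pixel columns grow to the right and rows downward; lengths in m; the calibration is good to about 2 mm. A picture is of the moment at which its call begins. There is no depth.
A pose or a line that the arm cannot do raises env.Unreachable and nothing moves.
- env.sign_off(): hands the job in, once; it reports no verdict.
Trained networks look in a picture, given as the dict that the camera call returned (one of the last four; its "shot" number tells which), for a name from the list of things; names that differ only in an ending like _2 or _b are one class to them, and where a whole thing is asked for, a point or a joint stands for the part that bears it (a point fixed in the world has none). Each returns a list of dicts, best first, with "score" (0 to 1); they miss things now and then, are a little off and sometimes report something else, mostly with a low value. They report only what shows in the picture. A call takes as long as a camera call. They do not tell look-alikes from the thing itself.
- nets.boxes_of(query, picture): "bbox" ([left, top, right, bottom] in pixels, round what is visible of it).
- nets.landmark_of(query, picture): "centre" ([column, row] in pixels: a listed point, or the origin of a listed thing).
Readings, each from a call of its own:
- current_t(): time.
- current_joints(): joint angles.
- current_dq(): joint speeds.
- current_tau(): joint torques, N m.
- current_eef_pos(): TCP position.
- current_orientation(): TCP orientation.
- current_wrist_force(): force on the tool from outside, world axes, zero at the start.
- current_wrist_torque(): the same for the moment, N m.
- current_finger_gap(): finger opening in m.
Only numpy, scipy, OpenCV 4.12 (cv2) and the standard library are available. Lean on these libraries where they do the work, as an engineer would, in place of code of your own. Each camera call takes 0.05 s, during which the arm holds its last target.

TASK

Line the four steel seasoning shakers up by height on the wooden seasoning rail, one upright in the middle of each round pad: the tallest on the red pad at one end of the row, then stepping down pad by pad to the shortest on the white pad at the other end. Do not tip any shaker over on the way, and leave the pepper mill standing where it is.

Things in the scene. Friction and masses are not known exactly. Their poses are not given: they have to be found in the camera images.
- shaker_125: The tallest of four loose seasoning shakers: plain upright steel cylinder 50 mm in diameter, 125 mm high over all, with a blue lid (top 18 mm, same diameter, slightly domed, fixed on). Solid sided, 225 g give or take a third. Origin: centre of its underside, z up along its axis; it stands on the worktop (z = 0) at the start.
- shaker_105: The second tallest of four loose seasoning shakers: plain upright steel cylinder 50 mm in diameter, 105 mm high over all, with a green lid (top 18 mm, same diameter, slightly domed, fixed on). Solid sided, 205 g give or take a third. Origin: centre of its underside, z up along its axis; it stands on the worktop (z = 0) at the start.
- shaker_85: The second shortest of four loose seasoning shakers: plain upright steel cylinder 50 mm in diameter, 85 mm high over all, with a yellow lid (top 18 mm, same diameter, slightly domed, fixed on). Solid sided, 185 g give or take a third. Origin: centre of its underside, z up along its axis; it stands on the worktop (z = 0) at the start.
- shaker_65: The shortest of four loose seasoning shakers: plain upright steel cylinder 50 mm in diameter, 65 mm high over all, with a white lid (top 18 mm, same diameter, slightly domed, fixed on). Solid sided, 165 g give or take a third. Origin: centre of its underside, z up along its axis; it stands on the worktop (z = 0) at the start.
- rail: Seasoning rail: dark wooden board, fixed, 92 mm deep (its x) by 335 mm long (its y) by 10 mm high, lying on the worktop. Origin: centre of its underside; its +y end is the left end seen from the robot, turned by up to 0.2 rad. The four pads lie in a row on its y axis at y = +120, +40, -40 and -120 mm, always two black ones in the middle and the red and the white one at the ends.
- pad_red: Red round flat rubber pad, 72 mm in diameter, 4 mm thick, fixed on the rail. Origin: centre of its underside, on the rail's top (10 mm above the worktop), so its top is 14 mm above the worktop. At one end of the row, at the left or the right end, which varies; the tallest shaker's place.
- pad_black_left: Black round flat rubber pad, 72 mm in diameter, 4 mm thick, fixed on the rail. Origin: centre of its underside, on the rail's top (10 mm above the worktop), so its top is 14 mm above the worktop. Of the two middle pads the one toward the rail's left (+y) end.
- pad_black_right: Black round flat rubber pad, 72 mm in diameter, 4 mm thick, fixed on the rail. Origin: centre of its underside, on the rail's top (10 mm above the worktop), so its top is 14 mm above the worktop. Of the two middle pads the one toward the rail's right (-y) end.
- pad_white: White round flat rubber pad, 72 mm in diameter, 4 mm thick, fixed on the rail. Origin: centre of its underside, on the rail's top (10 mm above the worktop), so its top is 14 mm above the worktop. At the other end of the row from the red pad; the shortest shaker's place.
- pepper_mill: Bystander: loose brown wooden pepper mill with a steel top and a crank, 56 x 80 mm across, 152 mm high, standing among the shakers. Not to be moved. Origin: on its underside; the mill's body reaches 28 mm to either side in x and from -15 to +40 mm in y, the crank to -40 mm in y.
There are look-alikes about, which are no part of the job. What is shaped like the shaker_65 but pink or turquoise is not meant.

How it is judged:
At the end, for the whole second after the job is handed in: Each shaker stands upright (within 0.1 rad), released and at rest, on its pad with its centre within 12 mm of the pad's centre: tallest (125 mm) on the red pad, 105 mm on the black pad beside the red, 85 mm on the black pad beside the white, shortest (65 mm) on the white pad (horizontal distance between shaker_125 and pad_red below 0.012 m and z of shaker_125 in the frame of pad_red between 0.001 and 0.008 m and horizontal distance between shaker_65 and pad_white below 0.012 m and z of shaker_65 in the frame of pad_white between 0.001 and 0.008 m and ((y of pad_red in the frame of rail above 0 m and horizontal distance between shaker_105 and pad_black_left below 0.012 m and z of shaker_105 in the frame of pad_black_left between 0.001 and 0.008 m and horizontal distance between shaker_85 and pad_black_right below 0.012 m and z of shaker_85 in the frame of pad_black_right between 0.001 and 0.008 m) or (y of pad_red in the frame of rail below 0 m and horizontal distance between shaker_105 and pad_black_right below 0.012 m and z of shaker_105 in the frame of pad_black_right between 0.001 and 0.008 m and horizontal distance between shaker_85 and pad_black_left below 0.012 m and z of shaker_85 in the frame of pad_black_left between 0.001 and 0.008 m)) and angle between each of shaker_125, shaker_105, shaker_85, shaker_65's own z axis and vertical below 0.1 rad and linear speed of each of shaker_125, shaker_105, shaker_85, shaker_65 below 0.02 m/s and angular speed of each of shaker_125, shaker_105, shaker_85, shaker_65 below 0.2 rad/s); the robot touches nothing.
It fails at once if a shaker is tipped over (tilted by more than 0.7 rad) (angle between any of shaker_125, shaker_105, shaker_85, shaker_65's own z axis and vertical above 0.7 rad).
It fails at once if the pepper mill is moved by more than 25 mm or knocked over (distance of pepper_mill from where it was at the start of the episode above 0.025 m or angle between pepper_mill's own z axis and vertical above 0.5 rad).
It also fails if it takes over 102 s, if anything falls off the work surface, if the arm or the gripper's body presses on something with over 40 N, if the wrist force passes 120 N, or if a joint passes its speed limit or range.

## Working session

There is one attempt and no reset: what is moved stays moved. The work goes in short steps, each a Python script; the robot and the scene stay as the last script left them, time stands still between calls to the robot, and variables do not carry over. Pictures are saved under pics/ and viewed, and the job is handed in when it is done.

```bash
ls -la; mkdir -p pics; cat > h.py <<'E'
import numpy as np, cv2
from plant import env, viewer, nets, current_t, current_joints, current_eef_pos, current_orientation, current_wrist_force, current_finger_gap
def save(p,name): cv2.imwrite('pics/'+name, cv2.cvtColor(p['color'],cv2.COLOR_RGB2BGR))
def ray(p,uv):
    K=np.array(p['intrinsics']);d=np.array(p['dist'])
    n=cv2.undistortPoints(np.array([[uv]],float),K,d)[0,0]
    R=np.array(p['R']);t=np.array(p['t'])
    return -R.T@t, R.T@np.array([n[0],n[1],1])
def onplane(p,uv,z):
    c,d=ray(p,uv); return c+d*(z-c[2])/d[2]
def tri(obs):
    A=np.zeros((3,3));b=np.zeros(3);rs=[]
    for p,uv in obs:
        c,d=ray(p,uv);d=d/np.linalg.norm(d);M=np.eye(3)-np.outer(d,d);A+=M;b+=M@c;rs.append((c,M))
    X=np.linalg.solve(A,b);return X,[np.linalg.norm(M@(X-c)) for c,M in rs]
def proj(p,X):
    R=np.array(p['R']);rv,_=cv2.Rodrigues(R)
    return cv2.projectPoints(np.array(X,float).reshape(-1,3),rv,np.array(p['t'],float),np.array(p['intrinsics'],float),np.array(p['dist'],float))[0][:,0]
E
cat > a.py <<'E'
from h import *
names=['shaker_125','shaker_105','shaker_85','shaker_65','rail','pad_red','pad_black_left','pad_white','pepper_mill']
for cam in ['scene','side','wrist']:
    p=viewer.read_camera(cam); save(p,cam+'0.png')
    print(cam,-np.array(p['R']).T@np.array(p['t']))
    for n in names:
        if cam=='wrist' : continue
        print(n,'L',[(np.round(r['centre'],1).tolist(),round(r['score'],2)) for r in nets.landmark_of(n,p)][:4],'B',[(np.round(r['bbox']).astype(int).tolist(),round(r['score'],2)) for r in nets.boxes_of(n,p)][:4])
print(current_t(),current_eef_pos(),current_orientation())
E
python3 a.py
```

```text
total 12
drwxr-xr-x  3 agent agent 4096 Dec  7 15:58 .
drwxr-xr-x 23 root  root  4096 Dec  7 15:58 ..
drwxr-xr-x  2 agent agent 4096 Dec  7 15:58 pics
scene [ 0.10344404 -0.59473139  0.85075952]
shaker_125 L [([233.5, 221.1], 0.96), ([262.6, 250.5], 0.81), ([426.7, 274.2], 0.81), ([358.8, 329.3], 0.8)] B [([252, 220, 274, 261], 0.88), ([164, 141, 188, 181], 0.85), ([416, 253, 443, 284], 0.84), ([225, 197, 245, 222], 0.69)]
shaker_105 L [([233.5, 221.1], 0.96), ([262.6, 250.5], 0.81), ([426.7, 274.2], 0.81), ([358.8, 329.3], 0.8)] B [([252, 220, 274, 261], 0.88), ([164, 141, 188, 181], 0.85), ([416, 253, 443, 284], 0.84), ([225, 197, 245, 222], 0.69)]
shaker_85 L [([233.5, 221.1], 0.96), ([262.6, 250.5], 0.81), ([426.7, 274.2], 0.81), ([358.8, 329.3], 0.8)] B [([252, 220, 274, 261], 0.88), ([164, 141, 188, 181], 0.85), ([416, 253, 443, 284], 0.84), ([225, 197, 245, 222], 0.69)]
shaker_65 L [([233.5, 221.1], 0.96), ([262.6, 250.5], 0.81), ([426.7, 274.2], 0.81), ([358.8, 329.3], 0.8)] B [([252, 220, 274, 261], 0.88), ([164, 141, 188, 181], 0.85), ([416, 253, 443, 284], 0.84), ([225, 19
[... 1337 characters left out ...]
237.6, 204.0], 0.71), ([242.6, 234.0], 0.66)] B [([233, 203, 252, 242], 0.93), ([233, 252, 257, 275], 0.89), ([274, 289, 294, 318], 0.85), ([206, 123, 223, 163], 0.79)]
rail L [([304.2, 240.8], 0.79)] B [([268, 200, 340, 291], 0.61)]
pad_red L [([283.9, 216.4], 0.71), ([306.2, 254.0], 0.46), ([318.9, 271.2], 0.45)] B [([273, 210, 296, 226], 0.82)]
pad_black_left L [] B [([282, 223, 307, 242], 0.9), ([204, 144, 224, 188], 0.17)]
pad_white L [([318.1, 271.4], 0.79), ([300.1, 240.9], 0.56)] B [([305, 259, 332, 280], 0.56)]
pepper_mill L [([218.8, 182.1], 0.88)] B []
wrist [0.31801123 0.51319658 0.37295337]
1.95 [0.25432833 0.54342937 0.23128876] [ 3.14156562e+00  2.59226586e-05 -4.37801863e-01]
```

View pics/scene0.png

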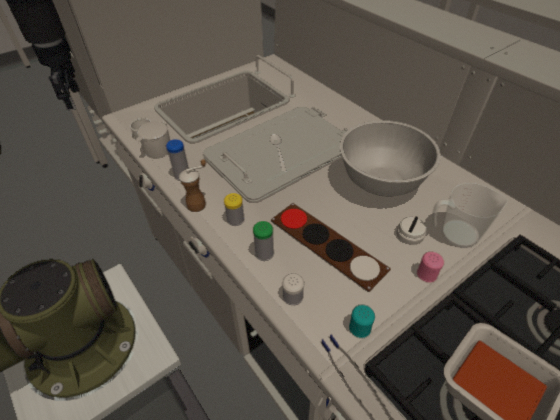

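View pics/side0.png

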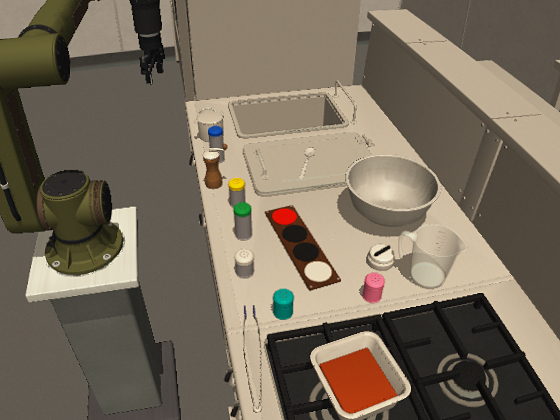

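View pics/wrist0.png

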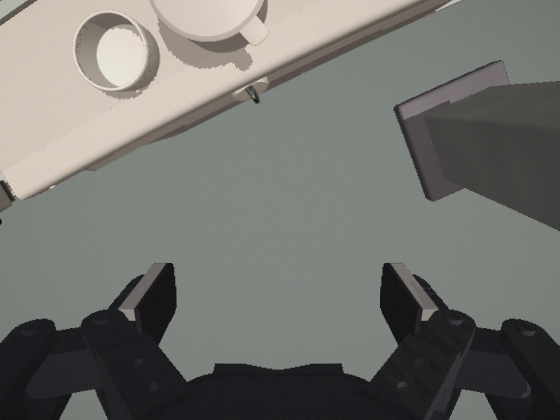

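Scene: blue shaker (177,159), yellow (234,209), green (263,241) and white-lidded (292,290). The pepper mill is at (193,190), between blue and yellow. The rail runs from the red pad (294,218) at the left end to the white pad (364,268). The pink (431,266) and turquoise (362,321) short shakers are the look-alikes, so the white-lidded one at (292,290) fits shaker_65. I'll check that in a crop and measure.

```bash
cat > b.py <<'E'
from h import *
from scipy.optimize import least_squares
S=viewer.read_camera('scene'); D=viewer.read_camera('side')
np.savez('sd.npz',S=S['color'],D=D['color'])
cv2.imwrite('pics/crop65.png',cv2.cvtColor(np.hstack([cv2.resize(p['color'][r-45:r+45,c-45:c+45],(400,400),interpolation=cv2.INTER_CUBIC) for p,c,r in [(S,292,290),(D,244,263)]]),cv2.COLOR_RGB2BGR))
hsv=lambda p: cv2.cvtColor(p['color'],cv2.COLOR_RGB2HSV).astype(int)
def comp(p,seed,hue,tol=10,smin=120,vmin=30):
    h=hsv(p); dh=np.abs(h[...,0]-hue); dh=np.minimum(dh,180-dh)
    m=((dh<tol)&(h[...,1]>smin)&(h[...,2]>vmin)).astype(np.uint8)
    n,l,st,ce=cv2.connectedComponentsWithStats(m,connectivity=8)
    best=min(range(1,n),key=lambda i:np.hypot(*(ce[i]-seed))+(1e3 if st[i,4]<30 else 0))
    return ce[best],st[best]
a=np.linspace(0,2*np.pi,48,endpoint=False)
def lidc(p,X,H):
    pts=np.vstack([np.c_[X[0]+.025*np.cos(a),X[1]+.025*np.sin(a),np.full(48,X[2]+dz)] for dz in (-.018,-0.003)]+[np.c_[X[0]+.015*np.cos(a),X[1]+.015*np.sin(a),np.full(48,X[2])]])
    h=cv2.convexHull(proj(p,pts).astype(np.float32)); M=cv2.moments(h); return np.array([M['m10'],M['m01']])/M['m00']
for nm,H,hue,s1,s2 in [('blue',.125,112,(176,147),(215,132)),('green',.105,65,(263,230),(242,209)),('yellow',.085,27,(233,200),(237,185))]:
    for p,s in ((S,s1),(D,s2)): print(nm,hsv(p)[s[1],s[0]])
    c1,st1=comp(S,s1,hue);c2,st2=comp(D,s2,hue)
    X0,r=tri([(S,c1),(D,c2)])
    f=lambda X:np.r_[lidc(S,X,H)-c1,lidc(D,X,H)-c2]
    sol=least_squares(f,X0)
    g=least_squares(lambda x:f(np.r_[x,H]),X0[:2])
    print(nm,c1,st1,c2,st2,'3d',sol.x.round(4),'res',sol.fun.round(2),'fixH',g.x.round(4),g.fun.round(2))
# pads
for nm,s1,s2,hue in [('red',(294,218),(284,216),0)]:
    c1,st1=comp(S,s1,hue);c2,st2=comp(D,s2,hue)
    print(nm,c1,st1,c2,st2,tri([(S,c1),(D,c2)]),onplane(S,c1,.0135),onplane(D,c2,.0135))
def padc(p,seed,r=.036):
    pass
for nm,u1,u2 in [('white',(364.5,268),(318,271.5)),('bl',(315.5,233.5),(294,233)),('br',(340,250),(306,252.5))]:
    print(nm,tri([(S,u1),(D,u2)]),onplane(S,u1,.014),onplane(D,u2,.014))
for nm,u1,u2 in [('w65 top',(292.5,282),(244,256)),('mill',(193,204),(214,183))]:
    print(nm,tri([(S,u1),(D,u2)]))
E
python3 b.py
```

```text
blue [108 197 131]
blue [108 223 186]
blue [174.44382022 146.00561798] [167 140  16  13 178] [215.00775194 130.92248062] [208 126  15  11 129] 3d [0.4358 0.3648 0.1204] res [-0.22  0.1   0.26 -0.  ] fixH [0.4343 0.3582] [ 0.06  0.11 -0.02 -0.18]
green [ 66 168 111]
green [ 66 194 142]
green [262.47709924 230.01145038] [254 222  18  17 262] [241.9569378  209.16746411] [234 202  17  15 209] 3d [ 0.4566 -0.0459  0.1046] res [ 0.   -0.01 -0.01  0.01] fixH [ 0.4565 -0.0463] [ 0.04  0.   -0.04 -0.02]
yellow [ 25 202 167]
yellow [ 26 255 240]
yellow [232.68292683 200.88211382] [224 193  18  17 246] [236.15135135 184.11351351] [228 178  17  13 185] 3d [0.4634 0.101  0.0841] res [-0.    0.12  0.06 -0.17] fixH [0.4631 0.1   ] [ 0.08  0.14  0.   -0.21]
red [293.31568228 218.34215886] [279 207  30  24 491] [284.01690141 216.04788732] [272 208  25  18 355] (array([ 0.5868745 , -0.00466463,  0.01164247]), [np.float64(8.822095187432771e-05), np.float64(8.822095187422323e-05)]) [ 0.58571494 -0.00604698  0.0135    ] [ 0.58640913 -0.00670621  0.0135    ]
white (array([ 0.62221703, -0.24265793,  0.00997151]), [np.float64(8.789341359747526e-05), np.float64(8.789341359775403e-05)]) [ 0.61963896 -0.24440268  0.014     ] [ 0.62098129 -0.24622196  0.014     ]
bl (array([ 0.59697178, -0.08608988,  0.01429386]), [np.float64(0.0004856654190337472), np.float64(0.0004856654190336184)]) [ 0.59764551 -0.08552432  0.014     ] [ 0.59664948 -0.08630467  0.014     ]
br (array([ 0.6114013 , -0.16544576,  0.01042776]), [np.float64(0.0014326327716298252), np.float64(0.00143263277162951)]) [ 0.61072982 -0.1662285   0.014     ] [ 0.60904577 -0.17042654  0.014     ]
w65 top (array([ 0.43650347, -0.18790915,  0.05466321]), [np.float64(0.0006043847406601218), np.float64(0.0006043847406601651)])
mill (array([ 0.40749694,  0.24791286, -0.02016894]), [np.float64(0.0005311358684592407), np.float64(0.0005311358684593005)])
```

View pics/crop65.png

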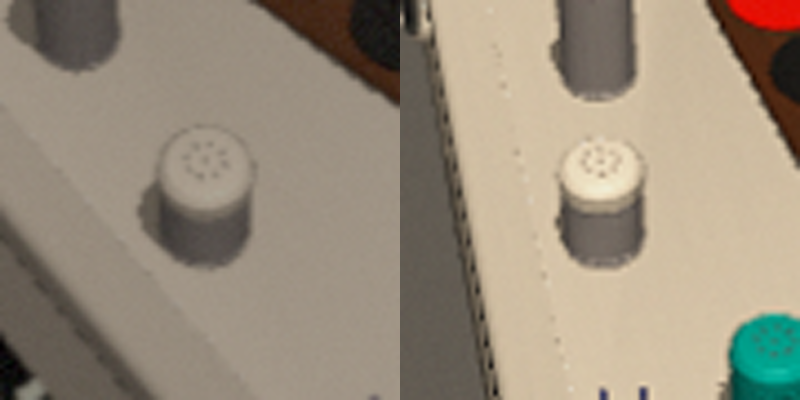

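The crop confirms the short shaker at (292,290) has a plain white lid, neither pink nor turquoise. Next, wrist views over the rail and shakers for precise positions.

```bash
cat > c.py <<'E'
from h import *
import pickle
p=viewer.read_camera('wrist');print(np.array(p['R']).round(3),np.array(p['intrinsics']).round(1))
env.move_linear([0.30,0.50,0.30])
out=[]
for i,(pos,yaw) in enumerate([((.43,.27,.33),-np.pi/2),((.45,.10,.33),-np.pi/2),((.56,.05,.33),-np.pi/2),((.56,-.06,.33),-np.pi/2),((.45,-.08,.33),-np.pi/2)]):
    try:
        print('ik',env.solve_ik(list(pos),[np.pi,0,yaw]))
        env.move_to(list(pos),[np.pi,0,yaw])
    except env.Unreachable as e: print('unreach',pos,e); continue
    p=viewer.read_camera('wrist'); out.append(p); save(p,f'w{i}.png')
    print(i,current_t(),current_eef_pos().round(3) if hasattr(current_eef_pos(),'round') else current_eef_pos())
pickle.dump(out,open('w.pkl','wb'))
E
python3 c.py
```

```text
[[-0.425 -0.905  0.001]
 [-0.87   0.409  0.275]
 [-0.249  0.116 -0.961]] [[349.2   0.  277.9]
 [  0.  349.2 207. ]
 [  0.    0.    1. ]]
ik [ 0.95807264 -0.17078836  0.06501077  0.         -1.80659546 -0.95807264]
0 3.9583 [0.43  0.271 0.329]
ik [ 0.65903249 -0.29498408 -0.03776281  0.         -1.82801759 -0.65903249]
1 4.725 [0.45  0.101 0.33 ]
ik [ 0.44608966 -0.02676585  0.19846186  0.         -1.79602403 -0.44608966]
2 5.325 [0.56  0.051 0.33 ]
ik [ 0.24965713 -0.02417182  0.20100673  0.         -1.79597488 -0.24965713]
3 5.8917 [ 0.56  -0.059  0.331]
ik [ 0.26847078 -0.30548367 -0.04593307  0.         -1.83034693 -0.26847078]
4 6.4667 [ 0.45  -0.079  0.33 ]
```

```bash
python3 -c "
import cv2,numpy as np
I=[cv2.resize(cv2.imread(f'pics/w{i}.png'),(400,300)) for i in (0,1,3,4)]
cv2.imwrite('pics/wm.png',np.vstack([np.hstack(I[:2]),np.hstack(I[2:])]))"
```

```text
(no output)
```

View pics/wm.png

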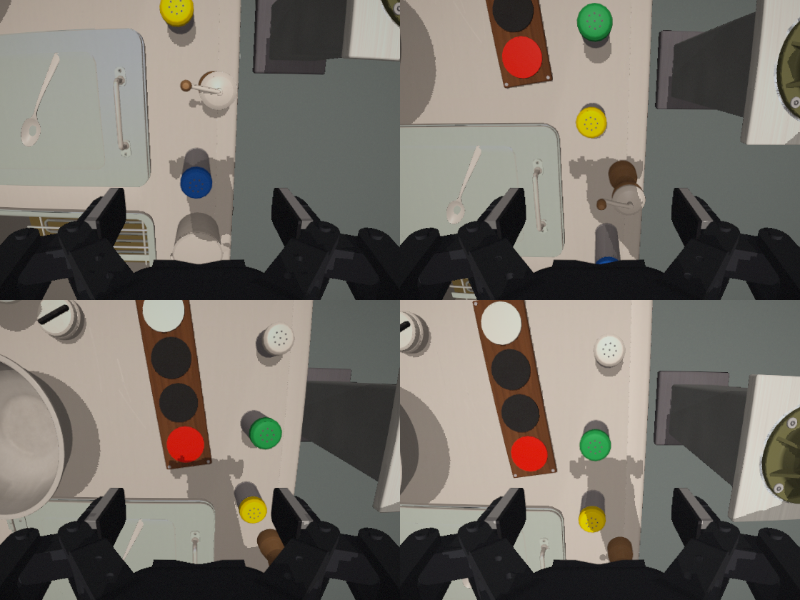

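View pics/w2.png

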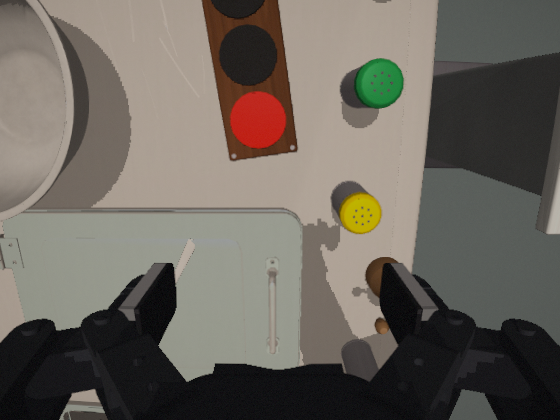

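```bash
cat > d.py <<'E'
from h import *
import pickle
from scipy.optimize import least_squares
W=pickle.load(open('w.pkl','rb'))
a=np.linspace(0,2*np.pi,48,endpoint=False)
circ=lambda X,r,dz:np.c_[X[0]+r*np.cos(a),X[1]+r*np.sin(a),np.full(48,X[2]+dz)]
def hullc(p,pts):
    h=cv2.convexHull(proj(p,pts).astype(np.float32)); M=cv2.moments(h); return np.array([M['m10'],M['m01']])/M['m00'],M['m00'],h
lid=lambda X:np.vstack([circ(X,.025,-.018),circ(X,.025,-.003),circ(X,.015,0)])
pad=lambda X:np.vstack([circ(X,.036,-.004),circ(X,.036,0)])
def comps(p,name):
    h=cv2.cvtColor(p['color'],cv2.COLOR_RGB2HSV).astype(int)
    if name=='black': m=(h[...,2]<60)
    elif name=='white': m=(h[...,1]<40)&(h[...,2]>215)
    else:
        hue={'blue':112,'green':68,'yellow':27,'red':0}[name]
        dh=np.abs(h[...,0]-hue); dh=np.minimum(dh,180-dh); m=(dh<12)&(h[...,1]>120)&(h[...,2]>30)
    m=cv2.morphologyEx(m.astype(np.uint8),cv2.MORPH_CLOSE,np.ones((7,7)) if name in('white','yellow','green','blue') else np.ones((3,3)))
    n,l,st,ce=cv2.connectedComponentsWithStats(m)
    return [(ce[i],st[i]) for i in range(1,n) if st[i,4]>60]
def fit(nm,colour,model,X0,pics,tol=12):
    obs=[]
    for i,p in pics:
        q,A,h=hullc(p,model(X0))
        lo,hi=h.reshape(-1,2).min(0),h.reshape(-1,2).max(0)
        if lo.min()<2 or hi[0]>557 or hi[1]>417: continue
        c=[(ce,st) for ce,st in comps(p,colour) if np.hypot(*(ce-q))<tol*(2.2 if i!='S' else 1) and abs(st[4]/A-1)<.22]
        if c: obs.append((i,p,min(c,key=lambda k:np.hypot(*(k[0]-q)))[0]))
    if not obs: print(nm,'none');return None
    f=lambda X:np.concatenate([hullc(p,model(X))[0]-c for i,p,c in obs])
    s=least_squares(f,X0,loss='soft_l1',f_scale=1.5)
    s2=least_squares(lambda x:f(np.r_[x,X0[2]]),X0[:2],loss='soft_l1',f_scale=1.5)
    print(nm,[o[0] for o in obs],'3d',s.x.round(4),'fixed z',s2.x.round(4),'res',s2.fun.round(1))
    return s.x,s2.x
if __name__=='__main__':
    S=viewer.read_camera('scene');D=viewer.read_camera('side')
    P=list(enumerate(W))+[('S',S),('D',D)]
    PW=list(enumerate(W))
    R={}
    for pics in (PW,P):
        R['125']=fit('125','blue',lid,[.434,.358,.125],pics)
        R['105']=fit('105','green',lid,[.4565,-.046,.105],pics)
        R['85']=fit('85','yellow',lid,[.463,.10,.085],pics)
        R['65']=fit('65','white',lid,[.433,-.19,.065],pics)
        fit('red','red',pad,[.586,-.006,.014],pics)
        fit('bl','black',pad,[.597,-.086,.014],pics)
        fit('br','black',pad,[.609,-.168,.014],pics)
        fit('white','white',pad,[.62,-.245,.014],pics)
E
python3 d.py; python3 - <<'E'
import cv2,pickle
W=pickle.load(open('w.pkl','rb'))
h=cv2.cvtColor(W[4]['color'],cv2.COLOR_RGB2HSV)
for u,v in [(290,60),(290,75),(140,30),(160,95),(250,100),(200,160)]: print(u,v,h[v,u])
E
```

```text
125 [0] 3d [0.4336 0.3572 0.1246] fixed z [0.4336 0.357 ] res [0. 0.]
105 [1, 2, 3, 4] 3d [ 0.4559 -0.0459  0.1013] fixed z [ 0.4563 -0.0459] res [-0.5 -0.8  0.6 -0.3  0.6  0.7 -0.4  0.9]
85 [1, 2, 3, 4] 3d [0.4624 0.1004 0.0822] fixed z [0.4627 0.0994] res [-0.5 -0.3  0.5 -0.3  0.3  0.3 -0.2  0.5]
65 none
red none
bl [2, 3, 4] 3d [ 0.5976 -0.0846  0.0116] fixed z [ 0.5972 -0.0846] res [ 0.1 -0.4  0.1  0.2 -0.2  0.2]
br [3, 4] 3d [ 0.6091 -0.1638  0.0119] fixed z [ 0.6086 -0.1636] res [ 0.2 -0.1 -0.2  0.2]
white none
125 [0, 'S'] 3d [0.4336 0.356  0.1271] fixed z [0.4336 0.357 ] res [-0.1  0.1  0.   0.4]
105 [1, 2, 3, 4, 'S', 'D'] 3d [ 0.4561 -0.0458  0.1028] fixed z [ 0.4564 -0.0459] res [-0.6 -0.8  0.5 -0.3  0.5  0.7 -0.4  0.9  0.  -0.1 -0.1 -0.1]
85 [1, 2, 3, 4, 'S', 'D'] 3d [0.4626 0.1    0.0835] fixed z [0.4628 0.0993] res [-0.5 -0.3  0.4 -0.3  0.3  0.2 -0.3  0.5  0.1  0.4 -0.1 -0.1]
65 none
red none
bl [2, 3, 4] 3d [ 0.5976 -0.0846  0.0116] fixed z [ 0.5972 -0.0846] res [ 0.1 -0.4  0.1  0.2 -0.2  0.2]
br [3, 4] 3d [ 0.6091 -0.1638  0.0119] fixed z [ 0.6086 -0.1636] res [ 0.2 -0.1 -0.2  0.2]
white none
290 60 [ 43  11 218]
290 75 [ 33  14 215]
140 30 [ 26  17 209]
160 95 [173  23  44]
250 100 [ 15  31 200]
200 160 [ 12 164 107]
```

```bash
sed -i "s/(h\[...,1\]<40)&(h\[...,2\]>215)/(h[...,1]<24)\&(h[...,2]>170)/; s/    else:$/    elif name=='red': m=(np.minimum(h[...,0],180-h[...,0])<8)\&(h[...,1]>180)\&(h[...,2]>150)\n    else:/" d.py; python3 d.py | grep -E "^(65|red|white)"
```

```text
65 none
red [1, 2, 3, 4] 3d [ 0.5864 -0.0059  0.0126] fixed z [ 0.5861 -0.006 ] res [-0.1 -0.1 -0.  -0.3 -0.   0.7  0.2 -0.2]
white none
65 none
red [1, 2, 3, 4, 'S', 'D'] 3d [ 0.5861 -0.0061  0.0146] fixed z [ 0.5862 -0.006 ] res [-0.2 -0.1 -0.1 -0.3 -0.1  0.8  0.1 -0.1 -0.1  0.9 -0.2  0.2]
white none
```

```bash
cat > e.py <<'E'
from h import *
import pickle,d
env.move_to([.50,-.13,.33],[np.pi,0,-np.pi/2])
p1=viewer.read_camera('wrist'); 
env.move_to([.50,-.09,.28],[np.pi,0,-np.pi/2])
p2=viewer.read_camera('wrist'); save(p1,'w5.png');save(p2,'w6.png')
pickle.dump([p1,p2],open('w2.pkl','wb'))
P=[(5,p1),(6,p2)]
for X,m in (([.433,-.19,.065],d.lid),([.62,-.243,.014],d.pad)):
    for i,p in P:
        q,A,h=d.hullc(p,m(X)); print(q.round(1),A,[(c.round(1),s) for c,s in d.comps(p,'white') if np.hypot(*(c-q))<60])
d.fit('65','white',d.lid,[.433,-.19,.065],P,20)
d.fit('white','white',d.pad,[.62,-.243,.014],P)
d.fit('br','black',d.pad,[.609,-.164,.014],P)
d.fit('bl','black',d.pad,[.597,-.085,.014],P)
d.fit('red','red',d.pad,[.586,-.006,.014],P)
print(current_t())
E
python3 e.py
```

```text
[335.9 117.9] 1569.6463984923903 [(array([333.8, 112.2]), array([319,  97,  32,  30, 661], dtype=int32))]
[345.2  76.9] 2174.1191082130536 [(array([343.3,  72.2]), array([ 325,   51,   39,   40, 1086], dtype=int32))]
[181.7  74.5] 2710.9278255375684 [(array([181.6,  74.3]), array([ 154,   46,   56,   58, 2530], dtype=int32))]
[168.6  30.9] 3564.087354391162 [(array([168.3,  30.9]), array([ 137,    0,   63,   65, 3305], dtype=int32))]
65 none
white [5] 3d [ 0.6201 -0.2433  0.014 ] fixed z [ 0.6201 -0.2433] res [-0.  0.]
br [5, 6] 3d [ 0.609  -0.1638  0.0126] fixed z [ 0.6086 -0.1638] res [ 0.1  0.1 -0.1 -0.1]
bl [5, 6] 3d [ 0.5977 -0.0848  0.0123] fixed z [ 0.5973 -0.0852] res [ 0.  0. -0. -0.]
red [5, 6] 3d [ 0.587  -0.0074  0.018 ] fixed z [ 0.5878 -0.0058] res [-0.5 -0.2  0.4  0.2]
7.5167
```

View pics/w5.png

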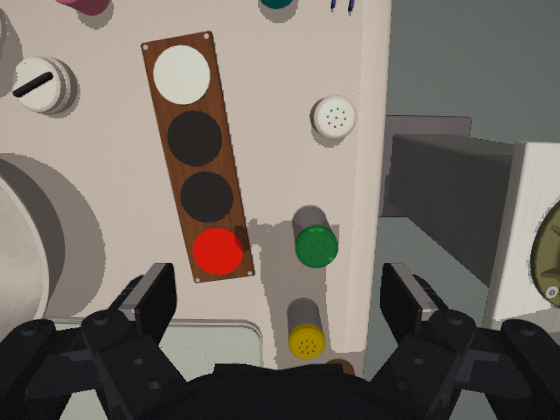

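```bash
cat > g.py <<'E'
from h import *
YAW=-np.pi/2+0.141; O=[np.pi,0,YAW]
PADS={'red':(.5864,-.006),'bl':(.5973,-.085),'br':(.6087,-.1637),'white':(.6201,-.2433)}
def pick(xy,z,H):
    env.move_to([xy[0],xy[1],H],O); 
    hit=env.move_linear([xy[0],xy[1],z+.01],max_speed=.15,until_force=12)
    if hit: print('HIT on approach',current_eef_pos(),current_wrist_force()); raise SystemExit
    env.move_linear([xy[0],xy[1],z],max_speed=.05)
    env.close(50); print('gap',current_finger_gap(),'F',current_wrist_force(),'t',current_t())
    env.move_linear([xy[0],xy[1],H],max_speed=.15)
    print('lifted gap',current_finger_gap(),'F',current_wrist_force())
def place(xy,z,H):
    env.move_to([xy[0],xy[1],H],O); env.dwell(.2)
    if env.move_linear([xy[0],xy[1],z+.014+.006],max_speed=.15,until_force=15): print('early',current_eef_pos())
    hit=env.move_linear([xy[0],xy[1],z+.014-.004],max_speed=.02,until_force=4)
    print('contact',hit,'dz',current_eef_pos()[2]-z-.014,current_wrist_force())
    env.gripper_open(); env.dwell(.2)
    env.move_linear([xy[0],xy[1],H],max_speed=.2)
    print('placed t',current_t(),'gap',current_finger_gap())
E
cat > f.py <<'E'
from h import *
import pickle
P=pickle.load(open('w2.pkl','rb'))
for p,q in zip(P,[(336,117),(345,76)]):
    g=cv2.cvtColor(p['color'],cv2.COLOR_RGB2GRAY); r=14
    c=g[q[1]-r:q[1]+r+1,q[0]-r:q[0]+r+1].astype(float)
    b=cv2.morphologyEx(c.astype(np.uint8),cv2.MORPH_BLACKHAT,np.ones((5,5)))
    yy,xx=np.mgrid[-r:r+1,-r:r+1]; w=np.where((b>25)&(xx**2+yy**2<11**2),b,0).astype(float)
    uv=(q[0]+(xx*w).sum()/w.sum(),q[1]+(yy*w).sum()/w.sum()); print(uv,onplane(p,uv,.065))
    p['uv']=uv
print(tri([(p,p['uv']) for p in P]))
E
python3 f.py
```

```text
(np.float64(335.2453434225844), np.float64(117.7185681024447)) [ 0.43497032 -0.19070736  0.065     ]
(np.float64(344.5351418002466), np.float64(76.70314426633786)) [ 0.43503878 -0.18989715  0.065     ]
(array([ 0.43375283, -0.19051873,  0.05778614]), [np.float64(3.0651611681389156e-05), np.float64(3.065161168137034e-05)])
```

```bash
python3 - <<'E'
from g import *
pick((.435,-.1903),.020,.20)
place(PADS['white'],.020,.20)
p=viewer.read_camera('scene');save(p,'s1.png')
E
```

```text
gap 0.049159540668955 F [-0.54621343  0.22469308  2.19618261] t 10.2083
lifted gap 0.04903045825358189 F [-0.07720376  0.9037208  -1.85028585]
contact True dz 0.0004525948132191402 [0.17718468 0.2852044  4.27679138]
placed t 15.7917 gap 0.08531775655610324
```

View pics/s1.png

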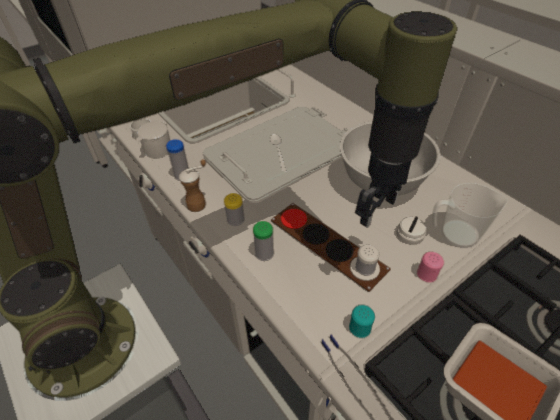

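The white-lidded shaker stands upright on the white pad at (366,262). Next are the 85 and the 105.

```bash
python3 - <<'E'
from g import *
pick((.4628,.0995),.035,.20)
place(PADS['br'],.035,.20)
pick((.4563,-.0459),.052,.22)
place(PADS['bl'],.052,.22)
p=viewer.read_camera('scene');save(p,'s2.png')
E
```

```text
gap 0.049044779549937745 F [-0.63219314 -0.26638384  2.38157474] t 19.2083
lifted gap 0.04887386097388744 F [ 0.17462731 -0.45307395 -1.59080328]
contact True dz 0.0004368903084303443 [-0.67810192  0.07817294  4.65474513]
placed t 24.8833 gap 0.08551913392447637
gap 0.04922103794431903 F [-1.28730499  0.07968288  1.86372666] t 27.65
lifted gap 0.04939538225848388 F [-0.13048776 -0.30387404 -2.55458145]
contact True dz 0.00039455991831500135 [-0.68942392  0.04020157  4.69854519]
placed t 32.8667 gap 0.08515134833409349
```

View pics/s2.png

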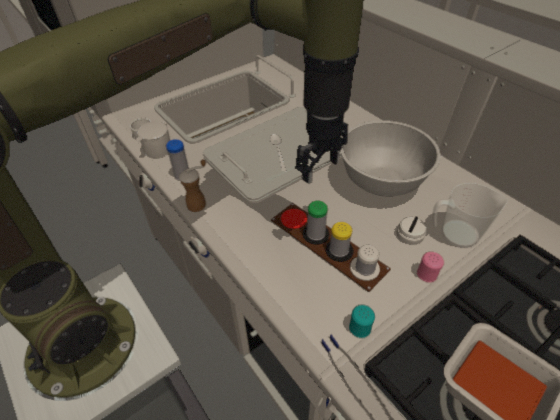

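Green (317,222), yellow (341,241) and white (367,262) stand on their pads. I'll look again at the blue shaker, which sits between the mill and the mug, before grasping it.

```bash
python3 - <<'E'
from g import *
import d,pickle
env.move_to([.45,.25,.33],O)
P=[]
for i,(x,y,z) in enumerate([(.42,.37,.33),(.45,.43,.30)]):
    try: env.move_to([x,y,z],O)
    except env.Unreachable: print('unr');continue
    p=viewer.read_camera('wrist');P.append((i,p));save(p,f'b{i}.png')
d.fit('125','blue',d.lid,[.4336,.357,.125],P,20)
pickle.dump(P,open('b.pkl','wb'))
print(current_t(),current_eef_pos())
E
```

```text
125 [0, 1] 3d [0.4336 0.3584 0.1198] fixed z [0.4338 0.358 ] res [-0.3  0.4  0.3 -0.4]
35.3917 [0.45086842 0.42899153 0.30028091]
```

```bash
python3 -c "
import cv2,numpy as np
cv2.imwrite('pics/bm.png',np.hstack([cv2.resize(cv2.imread(f'pics/b{i}.png'),(400,300)) for i in (0,1)]))"
```

```text
(no output)
```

View pics/bm.png

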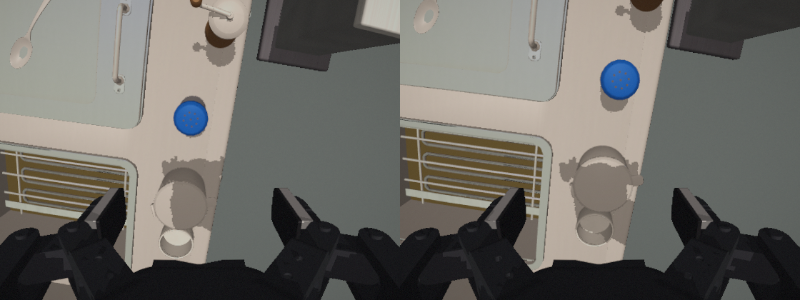

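```bash
python3 - <<'E'
from g import *
env.move_linear([.4337,.40,.28]) 
pick((.4337,.358),.072,.28)
place(PADS['red'],.072,.28)
env.move_to([.45,-.08,.33],[np.pi,0,-np.pi/2])
p=viewer.read_camera('wrist');save(p,'e_w.png')
env.move_to([.48,.25,.33],[np.pi,0,-np.pi/2])
s=viewer.read_camera('scene');save(s,'e_s.png')
q=viewer.read_camera('side');save(q,'e_d.png')
import pickle;pickle.dump((p,s,q),open('e.pkl','wb'))
print(current_t())
E
cat > v.py <<'E'
from h import *
import d,pickle
p,s,q=pickle.load(open('e.pkl','rb'))
import g
P=[('w',p),('S',s),('D',q)]
for n,c,pd,h in [('125','blue','red',.125),('105','green','bl',.105),('85','yellow','br',.085),('65','white','white',.065)]:
    r=d.fit(n,c,d.lid,[*g.PADS[pd],h+.014],P,14)
    if r: print('  off mm',(1e3*(r[1]-g.PADS[pd])).round(1))
E
python3 v.py
```

```text
gap 0.04914175492644989 F [-0.71914229 -0.0541889   2.02602595] t 38.3417
lifted gap 0.0490081452665148 F [ 0.2322297   0.47440812 -2.77503245]
contact True dz 0.00038666574063314467 [-0.51829295  0.22465101  3.38051407]
placed t 45.1083 gap 0.08566921721014754
47.2083
125 ['w', 'S', 'D'] 3d [ 0.585  -0.0097  0.1422] fixed z [ 0.5864 -0.0082] res [-0.1  0.3  0.4  0.8  0.   0.3]
  off mm [-0.  -2.2]
105 ['w', 'S', 'D'] 3d [ 0.5964 -0.0858  0.1194] fixed z [ 0.5966 -0.0857] res [-0.3  0.1 -0.2  0.4 -0.2  0. ]
  off mm [-0.7 -0.7]
85 ['w', 'S', 'D'] 3d [ 0.6078 -0.1628  0.0989] fixed z [ 0.6077 -0.1628] res [-0.1  0.1  0.2  0.1 -0.4 -0. ]
  off mm [-1.   0.9]
65 none
```

View pics/e_s.png

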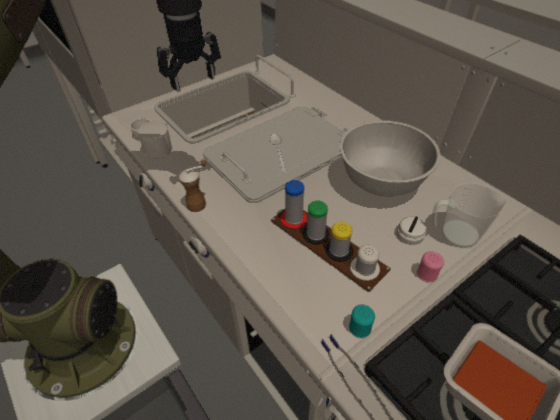

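View pics/e_w.png

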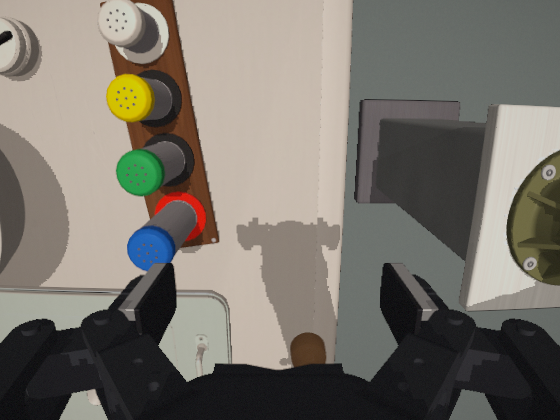

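```bash
python3 -c "
import cv2
i=cv2.imread('pics/e_d.png')[180:300,250:350];cv2.imwrite('pics/e_dc.png',cv2.resize(i,(500,600),interpolation=cv2.INTER_CUBIC))"
```

```text
(no output)
```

View pics/e_dc.png

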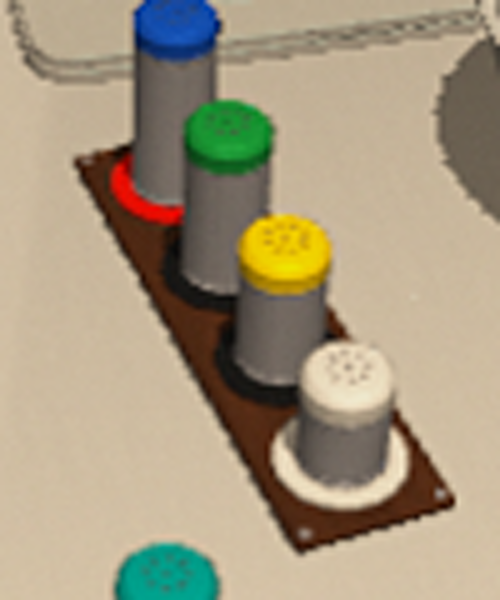

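```bash
python3 - <<'E'
from h import *
import pickle
p,s,q=pickle.load(open('e.pkl','rb'))
for c in (p,s,q): print(proj(c,[.6201,-.2433,.079]))
print(onplane(p,(122,20),.079),onplane(q,(319.6,253.4),.079))
E
```

```text
[[116.60622898  20.7595157 ]]
[[368.00327432 251.46270643]]
[[318.8531742  253.00238735]]
[ 0.61413557 -0.24379034  0.079     ] [ 0.6215465  -0.24510401  0.079     ]
```

```bash
python3 - <<'E'
from h import *
env.move_to([.52,-.12,.33],[np.pi,0,-np.pi/2])
p=viewer.read_camera('wrist')
u=proj(p,[.6201,-.2433,.079])[0]; b=proj(p,[.6201,-.2433,.014])[0]; print(u,b)
im=p['color'].copy()
c0,r0=int(u[0])-40,max(0,int(u[1])-40)
c=cv2.resize(im[r0:r0+90,c0:c0+90],(540,540),interpolation=cv2.INTER_CUBIC)
cv2.circle(c,(int((u[0]+.5-c0)*6),int((u[1]+.5-r0)*6)),5,(255,0,0),-1)
cv2.imwrite('pics/e65.png',cv2.cvtColor(c,cv2.COLOR_RGB2BGR))
env.move_to([.48,.25,.33],[np.pi,0,-np.pi/2]);print(current_t())
E
```

```text
[184.20778762  57.28337466] [197.6761786   64.49560598]
50.0417
```

View pics/e65.png

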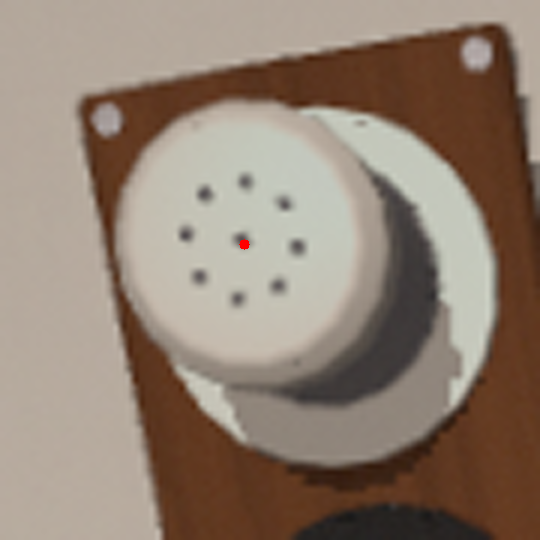

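The centre hole of the white lid at (241,239) is within about 1 px (≈1 mm) of where it should be. All four shakers are upright and centred, so I'm handing in.

```bash
python3 -c "
from plant import env,current_t
env.sign_off();print(current_t())"
```

```text
the job is handed in; nothing more can be done
the job is handed in; nothing more can be done
```

All four shakers stand on the rail in height order, and I handed the job in at about 50 s of the 102 s. The tallest (blue, 125 mm) is on the red pad at the left end. Green (105 mm) and yellow (85 mm) follow on the black pads, and white (65 mm) is on the white pad. `env.sign_off()` reports no verdict.

- **Position:** The last measurements put blue about 2 mm from its pad centre, and green and yellow about 1 mm. The white lid's centre hole lay about 1 px (about 1 mm) from where it should be. The limit is 12 mm.
- **Upright and seated:** All four look upright. Touchdown was within 0.5 mm of the expected height each time. The measured lid heights of blue, green and yellow agree with standing on the pads.
- **Pepper mill:** In the last scene picture it stands upright where it was at the start. I judged this by eye and did not measure it.
- **Checks that failed or disagreed:**
  - The automatic white-lid fit never worked, so I located that shaker by its lid holes.
  - A rough hand reading of one wrist picture put it about 6 mm off, but a closer view did not bear that out.
  - Two-view height estimates for the shakers and pads differed from the stated heights by up to about 7 mm.

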